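Click-test the push-top canisters

ROBOT

A 7-joint arm with a two-finger parallel gripper is mounted at the origin on the work surface. World frame = base frame: x ahead of the robot, y to its left, z up, the work surface at z = 0. Lengths are in m, angles in rad, forces in N, time in s.
With the tool pointing down it reaches from about 0.425 to 1.025 m from the base axis. Payload 9.4 kg.
Tool frame: the origin (TCP) lies on the centre line of the jaws, within the pads' length; the fingertips stand 11 mm ahead of it and the grasp point (between the pads) lies 8 mm behind it; x points along the fingers, y is the direction in which the jaws open and shut, and the axes are right-handed (so a half turn about x gives the same grasp; the last joint's range is limited). The gripper opens to 85 mm and grips with 20 to 120 N. Pads are 22 mm wide; open, the fingers measure 114 mm over their backs; the gripper's body (76 mm by 85 mm) begins 54 mm behind the grasp point. The pads swing forward as they close: fully open they stand 13 mm farther back than shut.
Start: joints at [-1.197, 0.599, -0.003, 1.599, 0.002, 0.943, -0.08], TCP at [0.316, 0.653, 0.216] pointing down, gripper open.
Joint ranges: [-2.57, 2.57], [-0.35, 1.97], [-1.29, 1.29], [0.11, 2.56], [-1.05, 4.19], [0.11, 1.86], [-2.63, 2.63]. Speed limits (rad/s): [2.22, 2.22, 3.01, 3.01, 3.14, 3.14, 3.14].

INTERFACE

Orientations are given as a rotation vector (axis times angle).
In Python, from rig import r, effector, imaging, finder, read_time, read_qpos, read_dq, read_joint_torque, read_ee_pos, read_tool_rot, read_force, read_ft_torque, read_opening gives the robot as it stands. Calls block until the motion is done:
- r.movep(position, orientation): joint-space move of the TCP to a pose.
- r.movel(position, rot=None, v=0.15, force_limit=None): straight line of the TCP; rot=None keeps the orientation; v is the mean speed in m/s. With force_limit (N) it stops when the force on the tool has changed by that much, and returns True; else False.
- r.set_joints(angles): joint-space move.
- effector.gripper_open() and effector.close_gripper(): open the fingers fully, or close them until they stop; the grip force is fixed at half the most.
- r.pause(seconds).
- r.inverse_kinematics(position, orientation): joint angles nearest the present ones, or None.
- imaging.read_camera(name): name is "scene" or "top" or "wrist"; returns a dict with "frame" (420x560x3 uint8, blue, green, red), "mtx" (3x3 intrinsics, pixels), "origin" and "orientation" of the camera in the world; the wrist camera has in their place "hand_eye" (4x4, takes a point from camera to tool coordinates, whose origin is the TCP and whose axes are the tool frame's). Camera axes: x right, y down, z forward; pixel columns grow to the right and rows downward; lengths in m; the calibration is good to about 2 mm. The wrist camera is an equidistant fisheye: a pixel r from the principal point sees the ray r / f radians off the axis. A picture is of the moment at which its call begins: read the wrist's pose just before it. There is no depth.
A pose or a line that the arm cannot do raises r.IKError and nothing moves.
- r.sign_off(): hands the job in, once; it reports no verdict.
Trained networks look in the newest picture that a camera, given by its name, has taken for a name from the list of things; names that differ only in an ending like _2 or _b are one class to them, and where a whole thing is asked for, a point or a joint stands for the part that bears it (a point fixed in the world has none). Each returns a list of dicts, best first, with "confidence" (0 to 1); they miss things now and then, are a little off and sometimes report something else, mostly with a low value. They report only what shows in the picture. A call takes as long as a camera call.
- finder.trace(label, camera): "mask" (420x560 bool, what is visible of it) and "bbox" ([left, top, right, bottom] in pixels, round what is visible of it).
Readings, each from a call of its own:
- read_time(): time.
- read_qpos(): joint angles.
- read_dq(): joint speeds.
- read_joint_torque(): joint torques, N m.
- read_ee_pos(): TCP position.
- read_tool_rot(): TCP orientation.
- read_force(): force on the tool from outside, world axes, zero at the start.
- read_ft_torque(): the same for the moment, N m.
- read_opening(): finger opening in m.
Only numpy, scipy, OpenCV 4.12 (cv2) and the standard library are available. Lean on these libraries where they do the work, as an engineer would, in place of code of your own. Each camera call takes 0.05 s, during which the arm holds its last target.

TASK

Test the three push-top canisters one after the other, from the robot's left to its right: press each brass button firmly down as far as it will go and let go. Leave every canister whose button stays latched down where it stands on the counter, and set every one whose button springs back up upright on the floor of the wooden tray. Do not tip a canister over or disturb the other things on the counter.

Things in the scene. Friction and masses are not known exactly. Their poses are not given: they have to be found in the camera images.
- canister_a: one of three look-alike loose square canisters that stand in a row from left to right, in an order that differs each time: white body, wooden lid, plain vertical sides, 58 x 58 mm, lid top 110 mm above the base, 0.25 to 0.5 kg. Origin at the centre of its underside, z up, x and y square to its sides. Can be squeezed across opposite sides 30 to 100 mm up. Brass button at the centre of the lid
- button_a (a joint): travel in m of its brass button (34 mm across), downward: 0 up (20 mm proud of the lid), 0.016 down (4 mm proud). Resists with 4 N at first, then less. If it works it snaps past 8 mm and latches at 16 mm; if faulty it meets a hard stop after about 7 mm and springs back to 0 on release. Nothing outside shows which; at least one of the three is faulty, at least one works
- button_a_top (a point): centre of the top face of that button (130 mm above the canister's base when up, 114 mm when latched); it moves with the button
- canister_b: one of three look-alike loose square canisters that stand in a row from left to right, in an order that differs each time: white body, wooden lid, plain vertical sides, 58 x 58 mm, lid top 110 mm above the base, 0.25 to 0.5 kg. Origin at the centre of its underside, z up, x and y square to its sides. Can be squeezed across opposite sides 30 to 100 mm up. Brass button at the centre of the lid
- button_b (a joint): travel in m of its brass button (34 mm across), downward: 0 up (20 mm proud of the lid), 0.016 down (4 mm proud). Resists with 4 N at first, then less. If it works it snaps past 8 mm and latches at 16 mm; if faulty it meets a hard stop after about 7 mm and springs back to 0 on release. Nothing outside shows which; at least one of the three is faulty, at least one works
- button_b_top (a point): centre of the top face of that button (130 mm above the canister's base when up, 114 mm when latched); it moves with the button
- canister_c: one of three look-alike loose square canisters that stand in a row from left to right, in an order that differs each time: white body, wooden lid, plain vertical sides, 58 x 58 mm, lid top 110 mm above the base, 0.25 to 0.5 kg. Origin at the centre of its underside, z up, x and y square to its sides. Can be squeezed across opposite sides 30 to 100 mm up. Brass button at the centre of the lid
- button_c (a joint): travel in m of its brass button (34 mm across), downward: 0 up (20 mm proud of the lid), 0.016 down (4 mm proud). Resists with 4 N at first, then less. If it works it snaps past 8 mm and latches at 16 mm; if faulty it meets a hard stop after about 7 mm and springs back to 0 on release. Nothing outside shows which; at least one of the three is faulty, at least one works
- button_c_top (a point): centre of the top face of that button (130 mm above the canister's base when up, 114 mm when latched); it moves with the button
- tray: fixed low wooden tray to the robot's right, 260 mm along its x by 160 mm along its y outside, 240 x 140 mm inside; rim 22 mm high, 10 mm thick; floor 8 mm above the counter. Origin at the centre of its underside, z up. Room for two canisters side by side along its x
- mug: white mug 76 mm across, 85 high, a bystander standing loose on the counter; origin at its underside
- ramekin: small white bowl 72 mm across, 42 high, a bystander standing loose on the counter; origin at its underside
- shaker: steel salt shaker 42 mm across, 60 high, a bystander standing loose on the counter; origin at its underside
- spoon: wooden spoon 200 mm long, lying flat, a bystander standing loose on the counter; origin at its underside near the middle of its length
- coasters: stack of cork coasters, a disc 90 mm across, 14 high, a bystander standing loose on the counter; origin at its underside
- soap: square white soap bottle with a pump, 60 mm wide, 190 high, a bystander standing loose on the counter; origin at its underside

How it is judged:
On the way, in this order (a step that is already met when the one before it is completed fails the run):
1. the leftmost canister's button is pressed down to its stop (it goes home past 12 mm, or, if blocked, it is beyond 5.5 mm with more than 3 N on it) (((world y of canister_a between 0.24 and 0.5 m and value of joint button_a above 0.0055 m and (value of joint button_a above 0.012 m or contact force between canister_a and the fingers above 3 N or contact force between canister_a and the arm above 3 N)) or (world y of canister_b between 0.24 and 0.5 m and value of joint button_b above 0.0055 m and (value of joint button_b above 0.012 m or contact force between canister_b and the fingers above 3 N or contact force between canister_b and the arm above 3 N)) or (world y of canister_c between 0.24 and 0.5 m and value of joint button_c above 0.0055 m and (value of joint button_c above 0.012 m or contact force between canister_c and the fingers above 3 N or contact force between canister_c and the arm above 3 N)))), for 0.05 s.
2. the middle canister's button is pressed down to its stop (it goes home past 12 mm, or, if blocked, it is beyond 5.5 mm with more than 3 N on it) (((world y of canister_a between 0.06 and 0.24 m and value of joint button_a above 0.0055 m and (value of joint button_a above 0.012 m or contact force between canister_a and the fingers above 3 N or contact force between canister_a and the arm above 3 N)) or (world y of canister_b between 0.06 and 0.24 m and value of joint button_b above 0.0055 m and (value of joint button_b above 0.012 m or contact force between canister_b and the fingers above 3 N or contact force between canister_b and the arm above 3 N)) or (world y of canister_c between 0.06 and 0.24 m and value of joint button_c above 0.0055 m and (value of joint button_c above 0.012 m or contact force between canister_c and the fingers above 3 N or contact force between canister_c and the arm above 3 N)))), for 0.05 s.
3. the rightmost canister's button is pressed down to its stop (it goes home past 12 mm, or, if blocked, it is beyond 5.5 mm with more than 3 N on it) (((world y of canister_a between -0.14 and 0.06 m and value of joint button_a above 0.0055 m and (value of joint button_a above 0.012 m or contact force between canister_a and the fingers above 3 N or contact force between canister_a and the arm above 3 N)) or (world y of canister_b between -0.14 and 0.06 m and value of joint button_b above 0.0055 m and (value of joint button_b above 0.012 m or contact force between canister_b and the fingers above 3 N or contact force between canister_b and the arm above 3 N)) or (world y of canister_c between -0.14 and 0.06 m and value of joint button_c above 0.0055 m and (value of joint button_c above 0.012 m or contact force between canister_c and the fingers above 3 N or contact force between canister_c and the arm above 3 N)))), for 0.05 s.
At the end, for the whole second after the job is handed in: All three canisters upright (0.1 rad) and at rest. Each with its button latched down (over 12 mm) is within 50 mm of its start; each with its button up (under 4 mm) stands on the tray's floor inside the rim (base under 16 mm above the counter) (angle between each of canister_a, canister_b, canister_c's own z axis and vertical below 0.1 rad and linear speed of each of canister_a, canister_b, canister_c below 0.02 m/s and ((value of joint button_a above 0.012 m and distance of canister_a from where it was at the start of the episode below 0.05 m) or (value of joint button_a below 0.004 m and x of canister_a in the frame of tray between -0.12 and 0.12 m and y of canister_a in the frame of tray between -0.07 and 0.07 m and z of canister_a in the frame of tray below 0.016 m)) and ((value of joint button_b above 0.012 m and distance of canister_b from where it was at the start of the episode below 0.05 m) or (value of joint button_b below 0.004 m and x of canister_b in the frame of tray between -0.12 and 0.12 m and y of canister_b in the frame of tray between -0.07 and 0.07 m and z of canister_b in the frame of tray below 0.016 m)) and ((value of joint button_c above 0.012 m and distance of canister_c from where it was at the start of the episode below 0.05 m) or (value of joint button_c below 0.004 m and x of canister_c in the frame of tray between -0.12 and 0.12 m and y of canister_c in the frame of tray between -0.07 and 0.07 m and z of canister_c in the frame of tray below 0.016 m))); the robot touches nothing.
It fails at once if a canister is tipped over (more than 0.6 rad) (angle between any of canister_a, canister_b, canister_c's own z axis and vertical above 0.6 rad).
It fails at once if one of the other things is shoved more than 40 mm (distance of any of mug, ramekin, shaker, spoon, coasters, soap from where it was at the start of the episode above 0.04 m).
It also fails if it takes over 72 s, if anything falls off the work surface, if the arm or the gripper's body presses on something with over 40 N, if the wrist force passes 120 N, or if a joint passes its speed limit or range.

## Working session

There is one attempt and no reset: what is moved stays moved. The work goes in short steps, each a Python script; the robot and the scene stay as the last script left them, time stands still between calls to the robot, and variables do not carry over. Pictures are saved under pics/ and viewed, and the job is handed in when it is done.

```bash
ls; mkdir -p pics; python3 - <<'E'
from rig import *
import cv2
print(read_time(),read_ee_pos(),read_tool_rot(),read_opening(),read_force())
for n in ["scene","top"]:
    c=imaging.read_camera(n); cv2.imwrite(f"pics/{n}0.png",c["frame"]); print(n,c["mtx"],c["origin"],c["orientation"])
    for l in ["canister_a","button_a_top","tray","mug","ramekin","shaker","spoon","coasters","soap"]:
        print(l,[(d["bbox"],round(d["confidence"],2)) for d in finder.trace(l,n)])
print(read_time())
E
```

```text
pics
0.0 [0.31568087 0.65211541 0.21503658] [ 0.35232364  1.54192471 -0.35467957] 0.08520419512571988 [0.11530648 0.47834919 0.22752937]
scene [[534.96564996   0.         277.69522194]
 [  0.         534.96564996 215.0022814 ]
 [  0.           0.           1.        ]] [ 1.22066607 -0.39822036  1.18824369] [-2.20928206 -1.19804929  0.3938204 ]
canister_a [([342.9, 164.5, 370.0, 206.4], 0.74), ([299.5, 204.5, 327.9, 249.3], 0.6), ([212.1, 218.7, 240.8, 267.7], 0.59)]
button_a_top [([307.7, 202.4, 321.4, 213.4], 0.51), ([219.0, 200.1, 250.0, 224.0], 0.51)]
tray [([223.7, 220.3, 232.6, 237.9], 0.62), ([109.1, 259.6, 200.4, 374.8], 0.61)]
mug [([362.0, 233.6, 411.6, 273.8], 0.98)]
ramekin [([244.3, 311.1, 273.9, 342.4], 0.74)]
shaker [([289.2, 163.1, 303.6, 181.8], 0.53)]
spoon [([302.3, 266.7, 349.7, 337.6], 0.91)]
coasters [([220.2, 199.3, 249.1, 225.0], 0.9), ([341.6, 168.6, 368.7, 208.3], 0.29)]
soap [([401.3, 162.9, 438.3, 224.2], 0.86), ([303.2, 266.5, 348.2, 334.0], 0.63), ([213.7, 219.8, 240.1, 262.4], 0.59)]
top [[413.37715725   0.         277.11085961]
 [  0.         413.37715725 210.53201241]
 [  0.           0.           1.        ]] [0.47417351 0.09938801 1.0090895 ] [-2.2060073   2.2145071  -0.09489164]
canister_a [([211.6, 177.3, 247.9, 215.3], 0.73), ([308.1, 213.5, 345.5, 241.7], 0.66)]
button_a_top [([137.8, 202.9, 157.5, 217.0], 0.62), ([254.4, 77.7, 280.8, 161.0], 0.44)]
tray [([382.3, 151.9, 464.1, 266.6], 0.68)]
mug [([158.3, 101.0, 198.6, 143.0], 0.56)]
ramekin [([332.0, 114.7, 357.9, 147.7], 0.86)]
shaker [([186.5, 271.3, 206.2, 291.5], 0.62), ([222.4, 186.2, 235.5, 202.3], 0.52)]
spoon [([251.8, 79.8, 281.1, 161.4], 0.97)]
coasters [([268.8, 256.7, 307.1, 295.5], 0.85), ([136.5, 203.9, 152.9, 221.1], 0.19)]
soap [([71.3, 135.6, 127.9, 177.2], 0.65)]
1.0
```

```bash
python3 - <<'E'
import cv2,numpy as np
a=cv2.imread("pics/scene0.png");b=cv2.imread("pics/top0.png")
cv2.imwrite("pics/s1.png",cv2.resize(a[140:390,90:450],(800,556),interpolation=cv2.INTER_CUBIC))
cv2.imwrite("pics/t1.png",cv2.resize(b[60:320,60:480],(800,495),interpolation=cv2.INTER_CUBIC))
E
```

```text
(no output)
```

View pics/s1.png

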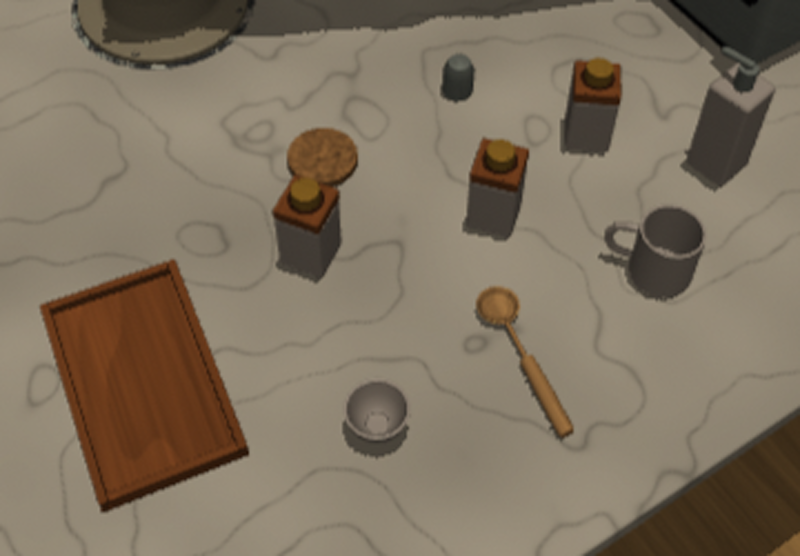

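View pics/t1.png

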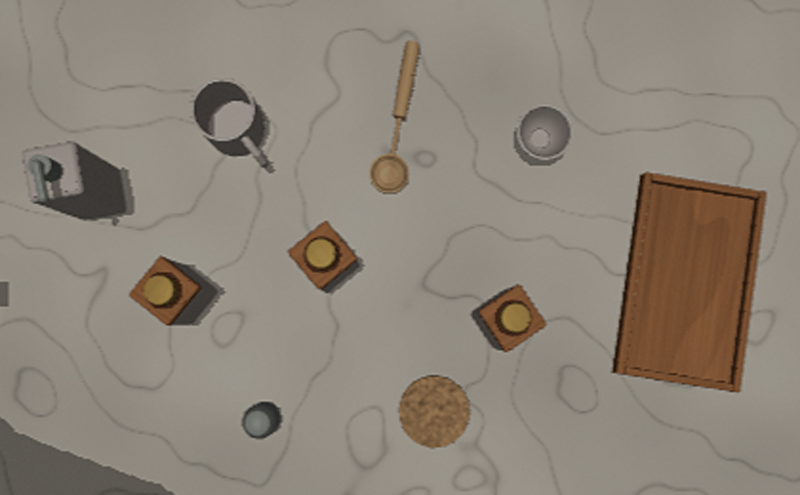

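The top picture shows the brass buttons at about full pixels (144,213), (229,193) and (330,227). The lids are rotated roughly 45° and the tray is on the right at (424,208). Next I'll measure positions and yaws from colour masks.

```bash
cat > h.py <<'E'
from rig import *
import cv2,numpy as np
from scipy.spatial.transform import Rotation as R
def ray(c,px):
    d=np.linalg.solve(c["mtx"],[px[0],px[1],1.]); return R.from_rotvec(np.ravel(c["orientation"])).as_matrix()@d if np.size(c["orientation"])==3 else np.array(c["orientation"])@d
def onz(c,px,z):
    d=ray(c,px);o=np.array(c["origin"]); return o+d*(z-o[2])/d[2]
def tri(cs,pxs):
    A=np.zeros((3,3));b=np.zeros(3)
    for c,p in zip(cs,pxs):
        d=ray(c,p);d/=np.linalg.norm(d);P=np.eye(3)-np.outer(d,d);A+=P;b+=P@np.array(c["origin"])
    return np.linalg.solve(A,b)
def blobs(c,lo,hi,amin):
    h=cv2.cvtColor(c["frame"],cv2.COLOR_BGR2HSV); m=cv2.inRange(h,np.array(lo),np.array(hi))
    n,l,s,ce=cv2.connectedComponentsWithStats(m)
    return h,[(s[i][4],ce[i],(l==i).astype(np.uint8)) for i in range(1,n) if s[i][4]>amin]
E
python3 - <<'E'
from h import *
T=imaging.read_camera("top");S=imaging.read_camera("scene")
h=cv2.cvtColor(T["frame"],cv2.COLOR_BGR2HSV)
for p in [(144,213),(229,193),(330,227),(424,208),(134,217),(217,193),(341,228)]: print(p,h[p[1],p[0]])
hs=cv2.cvtColor(S["frame"],cv2.COLOR_BGR2HSV)
for p in [(360,173),(315,210),(227,228)]: print("s",hs[p[1],p[0]])
for n,c in (("T",T),("S",S)):
    for nm,lo,hi in (("brass",(17,130,60),(30,255,255)),("wood",(3,120,40),(14,255,255))):
        for a,ce,m in blobs(c,lo,hi,40)[1]:
            f=cv2.findContours(m,cv2.RETR_EXTERNAL,cv2.CHAIN_APPROX_NONE)[0][0]
            print(n,nm,a,ce.round(1),[np.round(x,1) for x in cv2.minAreaRect(f)])
E
```

```text
(144, 213) [ 20 141 147]
(229, 193) [ 21 137 153]
(330, 227) [ 20 142 147]
(424, 208) [ 13 148 117]
(134, 217) [ 13 149 116]
(217, 193) [ 12 146 124]
(341, 228) [ 14 148 122]
s [ 19 192 125]
s [ 19 191 123]
s [ 19 189 124]
T brass 199 [228.  192.6] [array([228. , 192.5]), array([14.8, 14.8]), np.float64(45.0)]
T brass 196 [143.  211.8] [array([143., 212.]), array([14., 16.]), np.float64(90.0)]
T brass 198 [330.1 226.5] [array([330. , 226.5]), array([14.8, 14.8]), np.float64(45.0)]
T wood 4098 [527.4 174.5] [array([536.3, 174.9]), array([120.8,  57.7]), np.float64(84.3)]
T wood 6995 [421.7 208.1] [array([421.7, 207.9]), array([ 67. , 106.8]), np.float64(8.1)]
T wood 460 [229.4 194.3] [array([229.1, 193.8]), array([26.4, 25.7]), np.float64(50.2)]
T wood 478 [147.6 212.6] [array([146.5, 212.4]), array([27.2, 26.9]), np.float64(38.7)]
T wood 461 [327.4 227. ] [array([328.1, 226.8]), array([26.6, 25.9]), np.float64(55.5)]
T wood 970 [542.1 396.2] [array([543. , 394.3]), array([29.5, 61.1]), np.float64(38.7)]
S brass 562 [545.9  30. ] [array([540.,  31.]), array([40., 38.]), np.float64(90.
[... 976 characters left out ...]
S brass 83 [381.3 412.3] [array([381. , 412.5]), array([21.1,  8.3]), np.float64(50.2)]
S brass 93 [365.3 413.6] [array([365.5, 413. ]), array([12.7, 14.4]), np.float64(54.5)]
S wood 249 [357.7 178.9] [array([358. , 176.5]), array([19., 20.]), np.float64(90.0)]
S wood 418 [  4.3 195.4] [array([  5.5, 196.5]), array([11., 49.]), np.float64(0.0)]
S wood 292 [314.3 216. ] [array([314.3, 213.8]), array([22.8, 19.9]), np.float64(14.0)]
S wood 330 [227.9 233.1] [array([227.8, 230.4]), array([23.3, 25. ]), np.float64(26.6)]
S wood 6478 [153.3 312.5] [array([153.3, 312.2]), array([96.7, 70.9]), np.float64(71.0)]
S wood 3039 [ 54.2 380.6] [array([ 55.8, 385.8]), array([98.6, 36.5]), np.float64(58.6)]
```

```bash
python3 - <<'E'
from h import *
T=imaging.read_camera("top");S=imaging.read_camera("scene")
wood=[b for b in blobs(T,(3,120,40),(15,255,255),300)[1]]
bT=[(143,211.8),(228,192.6),(330.1,226.5)];bS=[(359.6,170.4),(315.1,208.1),(226.9,225.2)]
for t,s in zip(bT,bS):
    print("btn tri",tri([T,S],[t,s]).round(4),"top@.130",onz(T,t,.13)[:2].round(4),"scene",onz(S,s,.13)[:2].round(4))
    w=[b for b in wood if np.hypot(*(b[1]-t))<12][0]
    f=cv2.findContours(w[2],cv2.RETR_EXTERNAL,cv2.CHAIN_APPROX_NONE)[0][0]
    P=np.array([onz(T,p,.11)[:2] for p in f[:,0].astype(float)],np.float32)
    (cx,cy),sz,an=cv2.minAreaRect(P); print("  lid",cx,cy,sz,an)
w=[b for b in wood if np.hypot(*(b[1]-(421,208)))<10][0]
f=cv2.findContours(w[2],cv2.RETR_EXTERNAL,cv2.CHAIN_APPROX_NONE)[0][0]
P=np.array([onz(T,p,.022)[:2] for p in f[:,0].astype(float)],np.float32)
print("tray",cv2.minAreaRect(P))
w=[b for b in blobs(S,(3,120,40),(15,255,255),300)[1] if np.hypot(*(b[1]-(153,312)))<10][0]
f=cv2.findContours(w[2],cv2.RETR_EXTERNAL,cv2.CHAIN_APPROX_NONE)[0][0]
P=np.array([onz(S,p,.022)[:2] for p in f[:,0].astype(float)],np.float32)
print("trayS",cv2.minAreaRect(P))
for n,p in dict(mug=(178,122),ram=(344,131),shk=(196,281),coast=(288,276),soap=(90,155)).items(): print(n,onz(T,p,.05)[:2].round(3))
print([x for x in [r.inverse_kinematics([0.45,0.38,0.25],(R.from_euler('z',0)*R.from_matrix(np.array([[0,0,1],[0,1,0],[-1,0,0.]]))).as_rotvec())]])
print(R.from_rotvec(read_tool_rot()).as_matrix().round(3))
E
```

```text
btn tri [0.5198 0.355  0.1286] top@.130 [0.519  0.3533] scene [0.5211 0.3553]
  lid 0.51890629529953 0.3517901301383972 (0.05819685384631157, 0.057331379503011703) 51.17995071411133
btn tri [0.5604 0.1762 0.1265] top@.130 [0.5594 0.1748] scene [0.5631 0.1755]
  lid 0.5587198138237 0.17414970695972443 (0.05756966397166252, 0.05589253455400467) 39.65898513793945
btn tri [ 0.4871 -0.0419  0.1277] top@.130 [ 0.4864 -0.0426] scene [ 0.4895 -0.0418]
  lid 0.4863206148147583 -0.041830480098724365 (0.05751921609044075, 0.05664021149277687) 33.35190963745117
tray ((0.5331263542175293, -0.28347232937812805), (0.16309146583080292, 0.25840452313423157), 80.73649597167969)
trayS ((0.5397131443023682, -0.28513988852500916), (0.15888552367687225, 0.2679910659790039), 80.79579162597656)
mug [0.733 0.298]
ram [ 0.713 -0.091]
shk [0.364 0.254]
coast [0.374 0.043]
soap [0.655 0.499]
[array([-0.70728832,  0.40105936, -0.12572327,  1.87631499,  0.06419459,
        0.86807555,  0.70614642])]
[[ 0.     0.436  0.9  ]
 [ 0.     0.9   -0.436]
 [-1.     0.     0.   ]]
```

```bash
cat >> h.py <<'E'
R0=R.from_matrix(np.array([[0,0,1],[0,1,0],[-1,0,0.]]))
def down(jaw_deg):  # tool x down, tool y at world angle jaw_deg
    return (R.from_euler('z',jaw_deg-90,degrees=True)*R0).as_rotvec()
B=[(0.5195,0.3540),(0.5600,0.1753),(0.4870,-0.0423)]
YAW=[51.2,39.7,33.4]
def press(i):
    x,y=B[i]; o=down(YAW[i])
    r.movep([x,y,0.20],o)
    r.movel([x,y,0.150],v=0.12)
    hit=r.movel([x,y,0.106],v=0.02,force_limit=15)
    r.pause(0.2)
    print(i,"hit",hit,"z",read_ee_pos().round(4),"F",read_force().round(1),"t",read_time())
E
python3 - <<'E'
from h import *
for i in range(3):
    for d in (0,90):
        for z in (.2,.1): print(i,d,r.inverse_kinematics([*B[i],z],down(YAW[i]+d)))
p=read_ee_pos(); r.movel([p[0],p[1],0.25],v=.2)
effector.close_gripper()
r.movep([*B[0],.2],down(YAW[0]))
print(read_ee_pos(),read_opening(),read_force(),read_time())
c=imaging.read_camera("scene");cv2.imwrite("pics/s2.png",c["frame"])
c=imaging.read_camera("wrist");cv2.imwrite("pics/w2.png",c["frame"]);cv2.imwrite("pics/c2.png",np.hstack([cv2.resize(cv2.imread("pics/s2.png"),(400,300)),cv2.resize(c["frame"],(400,300))]))
E
```

```text
0 0 [-0.72317808  0.50003806  0.0512233   1.84800879 -0.0344158   0.79439397
  0.23951187]
0 0 [-0.70474772  0.62486215  0.02468354  1.9234083  -0.02581429  0.59362125
  0.23028116]
0 90 [-0.43998422  0.52320744 -0.36807917  1.82900236  0.24520643  0.83399029
  1.53542824]
0 90 [-0.46387346  0.64499286 -0.34003602  1.90692165  0.33966073  0.6457921
  1.44997073]
1 0 [-0.4988899   0.45447362  0.14046752  1.94577014 -0.09055411  0.74728766
  0.38688302]
1 0 [-0.44615467  0.58817447  0.06766815  2.02188462 -0.07380316  0.53378396
  0.36663045]
1 90 [-0.1952509   0.46622401 -0.29069452  1.92614806  0.1852198   0.77483176
  1.67421414]
1 90 [-0.20453438  0.60035359 -0.28675017  2.00581797  0.29816033  0.57510536
  1.56809654]
2 0 [-0.19951801  0.34651744  0.22442875  2.15661685 -0.12517419  0.65027334
  0.69473623]
2 0 [-0.09143883  0.50812643  0.08673521  2.24004609 -0.10918459  0.39714529
  0.66806939]
2 90 [ 0.05682303  0.34390187 -0.11282576  2.14136449  0.06201065  0.65927722
  2.05524981]
2 90 [ 0.15268956  0.5145985  -0.25346748  2.22462262  0.29846615  0.43314018
  1.81233586]
[0.51878449 0.35595485 0.20013317] 7.525260545135701e-05 [-0.22319457  0.16547526  0.24044442] 3.65
```

View pics/c2.png

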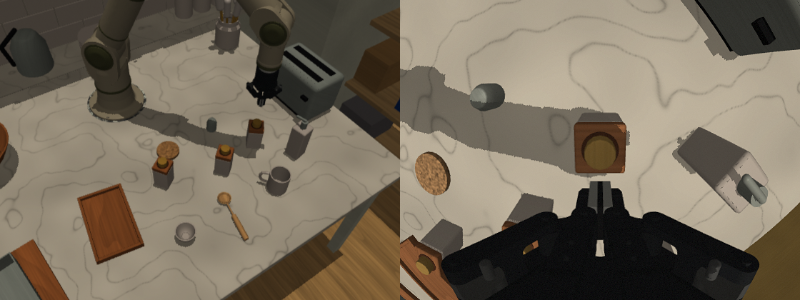

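The wrist view shows canister 1's lid square to the image at (600,148) with the closed fingers next to it, so the yaw is right. Pressing now.

```bash
python3 - <<'E'
from h import *
press(0)
r.movel([*B[0],.20],v=.12)
c=imaging.read_camera("wrist");cv2.imwrite("pics/w3.png",c["frame"])
d=imaging.read_camera("scene");cv2.imwrite("pics/c3.png",np.hstack([cv2.resize(d["frame"][140:290,200:400],(400,300)),cv2.resize(c["frame"],(400,300))]))
print(read_time(),read_force())
E
```

```text
0 hit True z [0.5197 0.3541 0.1076] F [-1.2 -1.   7.3] t 6.8
7.825 [ 0.22448793 -0.22409819  0.35168924]
```

View pics/c3.png

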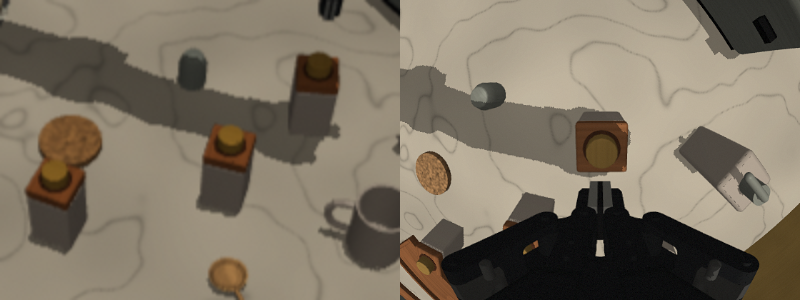

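```bash
python3 - <<'E'
from h import *
a=cv2.imread("pics/scene0.png");d=imaging.read_camera("scene")["frame"]
t0=cv2.imread("pics/top0.png");t=imaging.read_camera("top")["frame"]
f=lambda im,y,x:cv2.resize(im[y:y+60,x:x+60],(300,300),interpolation=cv2.INTER_CUBIC)
cv2.imwrite("pics/c4.png",np.vstack([np.hstack([f(a,155,330),f(d,155,330)]),np.hstack([f(t0,182,115),f(t,182,115)])]))
p=read_ee_pos();Rm=R.from_rotvec(read_tool_rot()).as_matrix()
w=imaging.read_camera("wrist");H=w["hand_eye"];print(H.round(4),w["mtx"])
def proj(X):
    tl=Rm.T@(np.array(X)-p); cc=H[:3,:3].T@(tl-H[:3,3]); th=np.arctan2(np.hypot(cc[0],cc[1]),cc[2]);k=w["mtx"]
    u=cc[:2]/np.hypot(*cc[:2])*th; return k[0,0]*u[0]+k[0,2],k[1,1]*u[1]+k[1,2]
for z in (.13,.114,.11): print(z,np.round(proj([*B[0],z]),1))
print("tcp",proj(p+1e-9),"tip",proj(p+Rm[:,0]*.011))
F=w["frame"].copy()
for z,c in ((.13,(0,0,255)),(.114,(0,255,0))): cv2.circle(F,tuple(int(v) for v in np.round(proj([*B[0],z]))),1,c,-1)
for X,c in ((p+1e-9,(255,0,0)),(p+Rm[:,0]*.011,(255,255,0))): cv2.circle(F,tuple(int(v) for v in np.round(proj(X))),1,c,-1)
cv2.imwrite("pics/w4.png",cv2.resize(F[140:300,200:360],(560,560),interpolation=cv2.INTER_NEAREST))
E
```

```text
[[-1.000e-04 -2.839e-01  9.589e-01 -1.586e-01]
 [ 1.000e+00  5.000e-04  3.000e-04  2.000e-04]
 [-6.000e-04  9.589e-01  2.839e-01 -7.320e-02]
 [ 0.000e+00  0.000e+00  0.000e+00  1.000e+00]] [[325.1922621    0.         279.81299776]
 [  0.         325.1922621  211.23300531]
 [  0.           0.           1.        ]]
0.13 [280.1 218.8]
0.114 [280.1 212.6]
0.11 [280.1 211.1]
tcp (np.float64(279.32413535678666), np.float64(258.1761887808308)) tip (np.float64(279.34914304754096), np.float64(250.06590598375084))
```

View pics/c4.png

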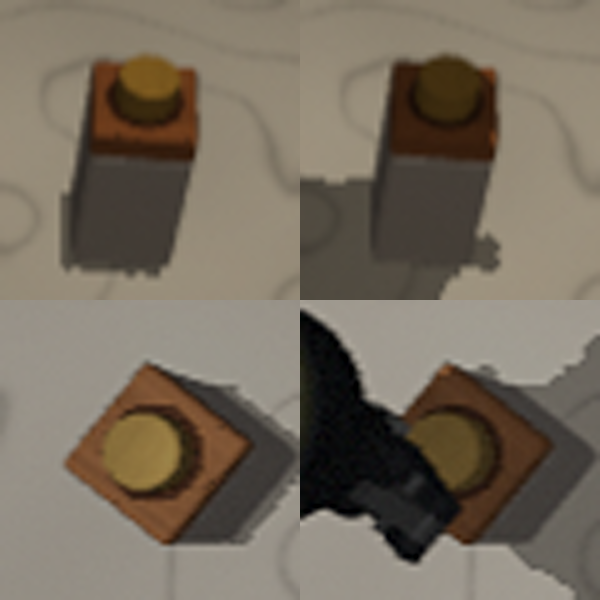

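View pics/w4.png

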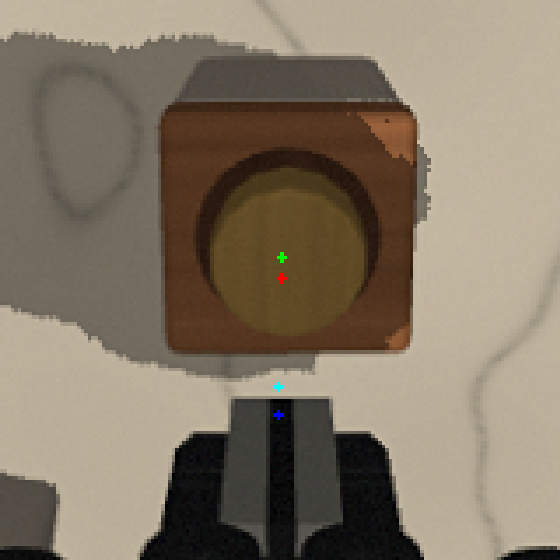

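```bash
cat >> h.py <<'E'
class W:
    def __init__(s):
        s.p=np.array(read_ee_pos());s.Rm=R.from_rotvec(read_tool_rot()).as_matrix();s.w=imaging.read_camera("wrist");s.H=s.w["hand_eye"]
    def projt(s,tl):
        cc=s.H[:3,:3].T@(np.array(tl)-s.H[:3,3]); th=np.arctan2(np.hypot(cc[0],cc[1]),cc[2]);k=s.w["mtx"]
        u=cc[:2]/np.hypot(*cc[:2])*th; return np.array([k[0,0]*u[0]+k[0,2],k[1,1]*u[1]+k[1,2]])
    def proj(s,X): return s.projt(s.Rm.T@(np.array(X)-s.p))
E
python3 - <<'E'
from h import *
w=W();print(w.p)
for x in (-.015,-.01,-.005,0,.005,.011): print("tip x",x,[w.projt([x,yy,-.011]).round(1) for yy in(-.014,.014)])
for dz in (0,-.01,-.02,-.03):
    print(dz,[w.proj([B[0][0]+.029*(a*np.cos(np.radians(51.2))-b*np.sin(np.radians(51.2))),B[0][1]+.029*(a*np.sin(np.radians(51.2))+b*np.cos(np.radians(51.2))),.11+dz]).round(0).tolist() for a,b in((1,1),(1,-1),(-1,-1),(-1,1))])
q=read_qpos();print(q)
E
```

```text
[0.51928591 0.35383917 0.19929948]
tip x -0.015 [array([250.2, 250.4]), array([308.4, 250.4])]
tip x -0.01 [array([251.1, 246.4]), array([307.5, 246.4])]
tip x -0.005 [array([251.9, 242.6]), array([306.8, 242.6])]
tip x 0 [array([252.6, 239. ]), array([306. , 239.1])]
tip x 0.005 [array([253.4, 235.6]), array([305.3, 235.7])]
tip x 0.011 [array([254.2, 231.8]), array([304.5, 231.9])]
0 [[317.0, 175.0], [315.0, 245.0], [245.0, 245.0], [243.0, 175.0]]
-0.01 [[316.0, 173.0], [314.0, 240.0], [246.0, 240.0], [244.0, 173.0]]
-0.02 [[315.0, 171.0], [313.0, 236.0], [247.0, 236.0], [245.0, 171.0]]
-0.03 [[313.0, 169.0], [312.0, 232.0], [248.0, 232.0], [247.0, 169.0]]
[-0.7284824   0.50105264  0.05905297  1.84845101 -0.03974209  0.7944625
  0.24472074]
```

```bash
python3 - <<'E'
from h import *
p=np.array(read_ee_pos());S=imaging.read_camera("scene");T=imaging.read_camera("top")
def pj(c,X):
    Rm=R.from_rotvec(np.ravel(c["orientation"])).as_matrix();v=c["mtx"]@(Rm.T@(X-np.array(c["origin"])));return v[:2]/v[2]
out=[]
for c in (S,T):
    u=pj(c,p);print(u,pj(c,p-[0,0,.011]))
    x0,y0=int(u[0])-35,int(u[1])-35
    im=cv2.resize(c["frame"][y0:y0+70,x0:x0+70],(400,400),interpolation=cv2.INTER_CUBIC);im=np.clip(im.astype(float)*2.2,0,255).astype(np.uint8);k=400/70
    for X,col in ((p,(255,0,0)),(p-[0,0,.011],(255,255,0)),(p+[0,0,.011],(0,0,255))):
        v=pj(c,X);cv2.circle(im,(int((v[0]-x0+.5)*k),int((v[1]-y0+.5)*k)),3,col,-1)
    out.append(im)
cv2.imwrite("pics/c5.png",np.hstack(out))
E
```

```text
[362.42791186 151.96994385] [361.82853073 154.95415476]
[132.31232598 209.84829958] [134.08490001 210.15453783]
```

View pics/c5.png

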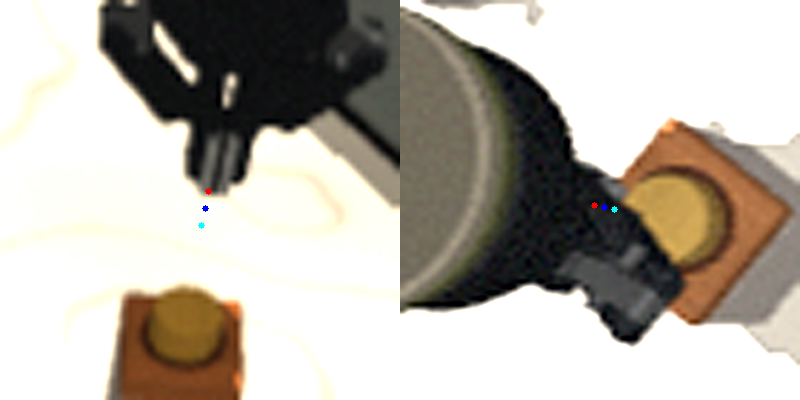

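The press stopped on over 15 N and the button is still up in both pictures, so canister 1 looks blocked. The closed tips sit about 10–15 mm higher than the quoted TCP offset implies. For the next press I'll log the contact height as well.

```bash
cat >> h.py <<'E'
def press2(i,lift=.2):
    x,y=B[i]; o=down(YAW[i])
    r.movep([x,y,0.20],o)
    r.movel([x,y,0.130],v=0.12)
    h1=r.movel([x,y,0.085],v=0.02,force_limit=2.5); z1=read_ee_pos()[2]
    h2=r.movel([x,y,0.075],v=0.02,force_limit=15)
    z2=read_ee_pos()[2];r.pause(0.15)
    print(i,h1,h2,"contact z",round(z1,4),"stop z",round(z2,4),"F",read_force().round(1),"t",read_time())
    r.movel([x,y,lift],v=0.15)
def snap(name):
    S=imaging.read_camera("scene")["frame"];T=imaging.read_camera("top")["frame"]
    cv2.imwrite(name,np.hstack([cv2.resize(S[150:270,200:380],(400,267),interpolation=cv2.INTER_CUBIC),cv2.resize(T[150:270,110:350],(400,267),interpolation=cv2.INTER_CUBIC)]))
E
python3 - <<'E'
from h import *
press2(1);snap("pics/c6.png")
E
```

```text
1 True True contact z 0.1135 stop z 0.1075 F [-2.1 -1.1  9.2] t 11.5083
```

View pics/c6.png

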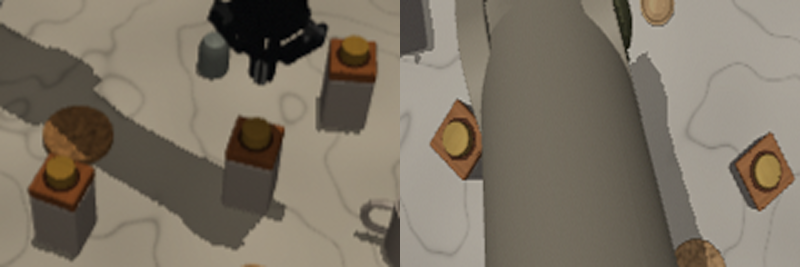

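Canister 2 stopped after about 6–7 mm at the same height, and its button is up again in the scene view at (257,130), so it is faulty too. On to the third.

```bash
python3 - <<'E'
from h import *
press2(2,.22);snap("pics/c7.png")
w=W();cv2.imwrite("pics/w7.png",w.w["frame"])
E
```

```text
2 True True contact z 0.1136 stop z 0.0986 F [-1.1  0.6 12.3] t 16.1833
```

View pics/c7.png

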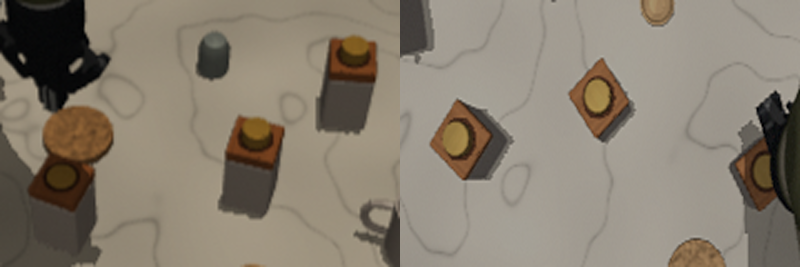

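Canister 3 travelled 15 mm and its button is visibly down in the scene view at (62,177), so it stays. The command z is about 16 mm below the closed tip, so before grasping I'll check the open fingers' height in the cameras.

```bash
python3 - <<'E'
from h import *
r.movep([*B[1],.22],down(YAW[1]))
effector.gripper_open()
p=np.array(read_ee_pos());print(p,read_opening(),read_time())
S=imaging.read_camera("scene");w=W()
def pj(c,X):
    Rm=R.from_rotvec(np.ravel(c["orientation"])).as_matrix();v=c["mtx"]@(Rm.T@(X-np.array(c["origin"])));return v[:2]/v[2]
u=pj(S,p);x0,y0=int(u[0])-45,int(u[1])-55
im=cv2.resize(S["frame"][y0:y0+90,x0:x0+90],(500,500),interpolation=cv2.INTER_CUBIC);im=np.clip(im.astype(float)*2.,0,255).astype(np.uint8);k=500/90
for dz in (-.02,0,.02,.04,.06,.08,.1):
    v=pj(S,p+[0,0,dz]);cv2.circle(im,(int((v[0]-x0+.5)*k),int((v[1]-y0+.5)*k)),3,(255,0,0) if dz==0 else (0,0,255),-1)
cv2.imwrite("pics/c8.png",im);cv2.imwrite("pics/w8.png",w.w["frame"])
E
```

```text
[0.55996305 0.17536383 0.21996926] 0.08541883071985015 19.0
```

View pics/c8.png

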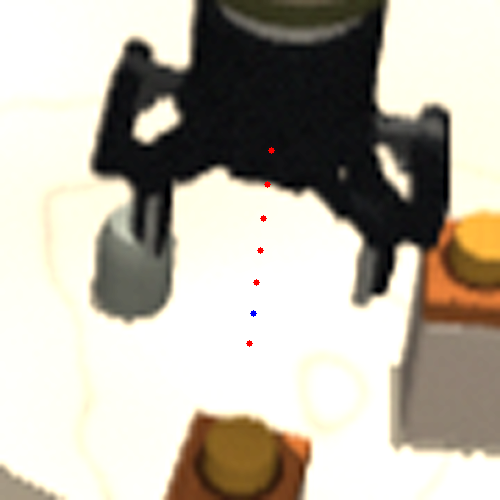

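View pics/w8.png

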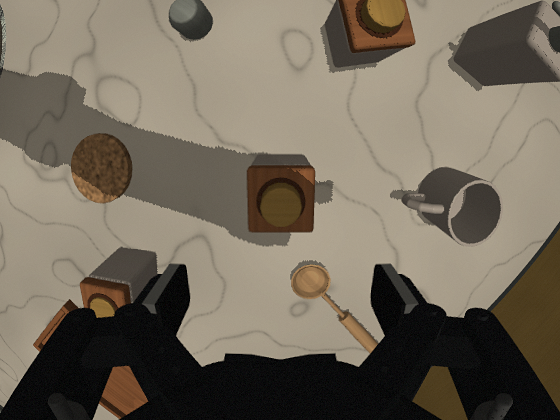

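Open tips appear about 25–29 mm above the reported TCP, and the pads are about 38 mm long. A command z of 0.054 therefore puts the pads at roughly 76–110 mm, with the body clear of the button. The jaws (165 and 395) are centred on the canister (281).

```bash
cat >> h.py <<'E'
TA=np.radians(-9.3);TC=np.array([.535,-.284])
def slot(s): return TC+s*np.array([np.cos(TA),np.sin(TA)])
def grasp(i,zg=.054):
    x,y=B[i]
    r.movep([x,y,.20],down(YAW[i])) 
    r.movel([x,y,.12],v=.15)
    h=r.movel([x,y,zg],v=.06,force_limit=5)
    print("hit",h,read_ee_pos().round(4),read_force().round(1))
    if h: return False
    effector.close_gripper()
    print("open",read_opening(),read_force().round(1),read_time())
    return True
E
python3 - <<'E'
from h import *
if grasp(1):
    r.movel([*B[1],.10],v=.1)
    print(read_opening(),read_force().round(1),read_time())
snap("pics/c9.png")
E
```

```text
hit False [0.5603 0.1754 0.0544] [ 0.6 -0.9  0.4]
open 0.05729974196292574 [-1.1 -0.4  5.4] 21.65
0.05724489711645301 [ 0.6 -0.2 -4.4] 22.2583
```

View pics/c9.png

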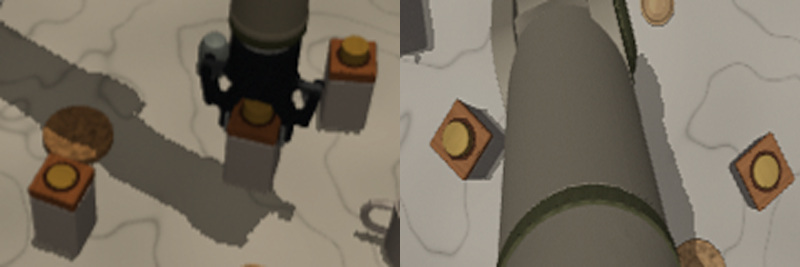

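Canister 2 is held (opening 57.3 mm, about 4.4 N of weight) and upright. Carrying it to the far tray slot.

```bash
cat >> h.py <<'E'
def carry_place(i,s):
    r.movel([*B[i],.23],v=.2)
    t=slot(s);o=down(80.7)
    r.movep([*t,.23],o)
    r.movel([*t,.085],v=.15)
    h=r.movel([*t,.056],v=.03,force_limit=4)
    print("place hit",h,read_ee_pos().round(4),read_force().round(1),read_time())
    return t
E
python3 - <<'E'
from h import *
t=carry_place(1,.058)
S=imaging.read_camera("scene")["frame"];T=imaging.read_camera("top")["frame"]
cv2.imwrite("pics/c10.png",np.hstack([cv2.resize(S[200:390,90:290],(400,380)),cv2.resize(T[140:280,350:490],(400,380))]))
E
```

```text
place hit True [ 0.5921 -0.293   0.0625] [-1.8  0.4  6. ] 26.7167
```

View pics/c10.png

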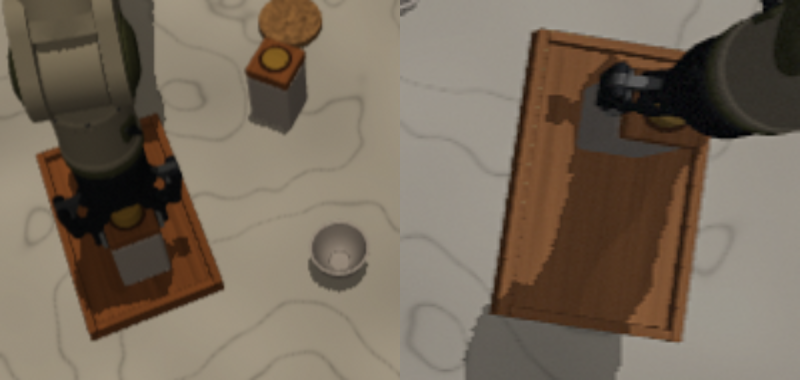

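It stopped at z = 0.0625, which is the grasp height plus the 8 mm floor, and it sits inside the rim. Releasing and fetching canister 1.

```bash
python3 - <<'E'
from h import *
effector.gripper_open()
p=read_ee_pos()
r.movel([p[0],p[1],.12],v=.08); r.movel([p[0],p[1],.23],v=.2)
r.movep([*B[0],.23],down(YAW[0]))
S=imaging.read_camera("scene")["frame"];T=imaging.read_camera("top")["frame"]
cv2.imwrite("pics/c11.png",np.hstack([cv2.resize(S[150:390,90:390],(400,320)),cv2.resize(T[60:320,60:480],(400,320))]))
w=W();cv2.imwrite("pics/w11.png",w.w["frame"][100:300,140:420])
print(read_time())
E
```

```text
31.2667
```

View pics/c11.png

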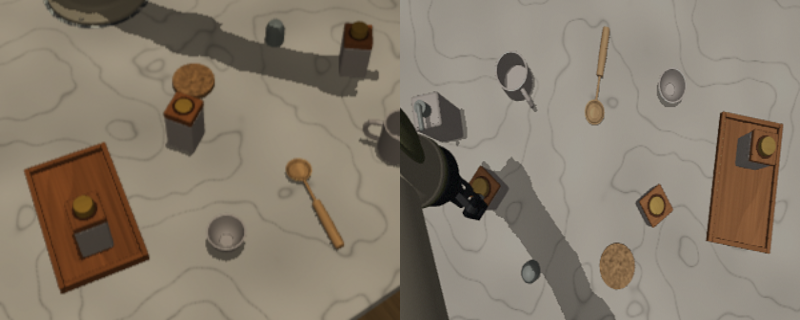

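View pics/w11.png

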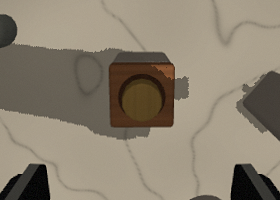

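Canister 2 stands upright in the tray's far slot and nothing else moved. Canister 1 is centred between the jaws. Grasping it for the near slot.

```bash
python3 - <<'E'
from h import *
if grasp(0):
    r.movel([*B[0],.10],v=.1)
    print(read_opening(),read_force().round(1))
    if read_opening()>.05:
        carry_place(0,-.058)
S=imaging.read_camera("scene")["frame"];T=imaging.read_camera("top")["frame"]
cv2.imwrite("pics/c12.png",np.hstack([cv2.resize(S[200:390,90:290],(400,380)),cv2.resize(T[140:280,350:490],(400,380))]))
E
```

```text
hit False [0.5197 0.3541 0.0544] [ 0.9 -0.2 -0.3]
open 0.057407755406075206 [0.2 0.6 6.2] 33.8167
0.05713896657954138 [ 0.4  0.1 -4.5]
place hit True [ 0.4777 -0.2743  0.0624] [0.1 1.1 5.8] 39.3167
```

View pics/c12.png

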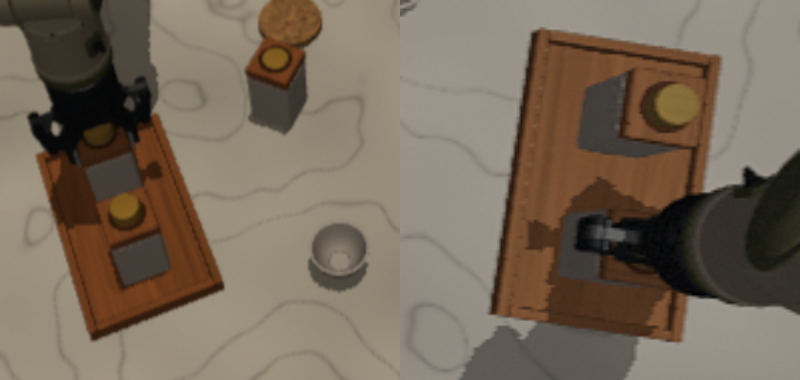

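```bash
python3 - <<'E'
from h import *
effector.gripper_open()
p=read_ee_pos()
r.movel([p[0],p[1],.12],v=.08); r.movel([p[0],p[1],.26],v=.2)
r.movep([.5,.15,.30],down(60)); r.pause(.3)
S=imaging.read_camera("scene");T=imaging.read_camera("top")
cv2.imwrite("pics/c13.png",np.hstack([cv2.resize(S["frame"][150:390,90:390],(400,320)),cv2.resize(T["frame"][60:320,60:480],(400,320))]))
bt=[b[1] for b in blobs(T,(17,130,40),(30,255,255),120)[1]]
bs=[b[1] for b in blobs(S,(17,130,40),(30,255,255),60)[1] if b[1][0]<330]
print(np.round(bt,1),np.round(bs,1))
M=np.array([[np.cos(TA),np.sin(TA)],[-np.sin(TA),np.cos(TA)]])
for t in bt:
    for z in (.138,.114):
        P=onz(T,t,z)[:2];print(t.round(1),z,P.round(3),"tray frame",(M@(P-TC)).round(3))
print(read_time(),read_force())
E
```

```text
[[444.9 178.5]
 [329.  226.6]
 [437.6 231.2]] [[227.1 228.9]
 [138.7 264.3]
 [152.2 304.4]
 [327.1 415.5]]
[444.9 178.5] 0.138 [ 0.588 -0.29 ] tray frame [0.054 0.002]
[444.9 178.5] 0.114 [ 0.591 -0.301] tray frame [ 0.058 -0.008]
[329.  226.6] 0.138 [ 0.486 -0.039] tray frame [-0.088  0.234]
[329.  226.6] 0.114 [ 0.486 -0.043] tray frame [-0.087  0.23 ]
[437.6 231.2] 0.138 [ 0.475 -0.271] tray frame [-0.061  0.003]
[437.6 231.2] 0.114 [ 0.475 -0.282] tray frame [-0.059 -0.007]
43.5167 [ 0.4605588  -0.19677427 -0.04836268]
```

View pics/c13.png

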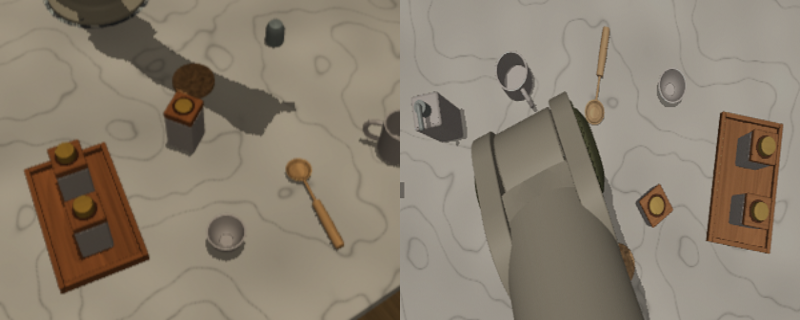

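Both faulty canisters stand upright in the tray at about (0.054, 0.002) and (−0.061, 0.003) in its frame, with their buttons up. Canister 3 is latched at its start position, and the arm is clear.

```bash
python3 -c "
from rig import *
print(r.sign_off(),read_time())"
```

```text
the job is handed in; nothing more can be done
the job is handed in; nothing more can be done
```

I pressed all three buttons from left to right and handed the job in at about 43.5 s of the 72 s allowed.

| Canister | Press result | Where it is now |
|---|---|---|
| Left | Blocked by more than 15 N and sprang back up | Upright in the tray, near slot |
| Middle | Blocked after about 6–7 mm and sprang back up | Upright in the tray, far slot |
| Right | Travelled 15 mm and latched down | At its start position on the counter |

**Last checks:** In the last pictures the two tray canisters stand about 54 mm and 61 mm from the tray's centre along its x, and within 3 mm of its middle line. Each was set down at the 8 mm floor height. The latched canister is within about 2 mm of where it started, and nothing in view looks disturbed. The arm hid most of the coasters in the last top picture. The gripper ended open and clear of everything.

**What disagreed:** The closed fingertips touched the buttons with the TCP reading about 16 mm lower than the button tops, although the tips are described as 11 mm ahead of the TCP. The pictures also showed the tips above the TCP, so I set the pressing and grasping heights from the contacts and pictures. I only logged the contact height for the middle and right buttons. I judged the left one blocked from its stop height, the stop force and its raised button in the pictures.

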